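Feel out the release notch of the offcuts bin

ROBOT

A 7-joint arm with a two-finger parallel gripper is mounted at the origin on the work surface. World frame = base frame: x ahead of the robot, y to its left, z up, the work surface at z = 0. Lengths are in m, angles in degrees, forces in N, time in s.
With the tool pointing down it reaches from about 0.4 to 0.85 m from the base axis. Payload 4.5 kg.
Tool frame: the origin (TCP) lies midway between the tips of the shut fingers; the grasp point (between the pads) lies 19 mm behind it; z points along the fingers, y is the line along which they close (so a half turn about z gives the same grasp; the last joint's range is limited). The gripper opens to 85 mm and grips with 20 to 120 N. Pads are 22 mm wide; open, the fingers measure 114 mm over their backs; the gripper's body (76 mm by 85 mm) begins 54 mm behind the grasp point. The pads swing forward as they close: fully open they stand 13 mm farther back than shut.
Start: joints at [-67.907, 39.483, -11.15, 89.685, 9.013, 51.709, -12.324], TCP at [0.215, 0.587, 0.231] pointing down, gripper open.
Joint ranges: [-172.22, 172.22], [-26.19, 119.32], [-84.43, 86.54], [7.71, 146.69], [-57.33, 237.33], [2.42, 119.75], [-152.13, 152.13]. Speed limits (degrees/s): [147.25, 147.25, 180, 180, 180, 180, 180].

INTERFACE

Orientations are given as a 3x3 rotation matrix whose columns are the frame's x, y, z axes.
In Python, from plant import bot, capture, get_calibration, close_job, silhouettes, mark_of gives the robot as it stands.
- The arm moves only by the tool play_rows, never from a script. Its argument "commands" is text: rows parted by semicolons, each of 6 numbers parted by spaces: the shift along the world's x, y, z in m, then the turn, a rotation vector about the world's x, y, z in rad. In form: dx dy dz ax ay az; .... A call has 1 to 8 rows; each row shifts and turns the commanded pose from where the row before left it; what a row does not reach is not made up. A row lasts 1/12 s, in which the tool goes at most 41.7 mm and 7.16 degrees, less where a joint would pass 70% of its speed; a pose out of reach is approached as far as the arm can. A call is refused whole if a number of a shift passes 0.0417 or a number of a turn 0.125, either way. A call with a gripper value outside its range is refused whole. "jaw" is the gripper command: -1 is shut, 1 is fully open, values between are in proportion, set as the call begins (left out, the last holds). The fingers move at their own pace and stop on an object; the grip force is fixed at half the most. Time passes only in rows, so rows that do not move let the fingers close. It gives the time, the measured TCP pose, the force, the opening and the grip force at its end, in the units of the state.
- bot.sense(): the state, without advancing time (a new reading comes with each control period).
- capture(name): name is "scene" or "top" or "wrist"; returns the picture (480x640x3 uint8, red, green, blue); there is no depth.
- get_calibration(name): a dict with "fx", "fy", "cx", "cy" (pixels), "cam_to_world" (4x4, takes a point from camera to world coordinates). Camera axes: x right, y up, looking along -z (the intrinsics and any distortion apply to the point x, -y, -z); pixel columns grow to the right and rows downward; lengths in m; the calibration is good to about 2 mm. A picture is of the moment at which its call begins: read the wrist's pose just before it. get_calibration takes no time and is no camera call; for the wrist camera it gives the pose at the moment of the call.
- close_job(): hands the job in; it is judged then, once.
Trained networks look in the newest picture that a camera, given by its name, has taken for a name from the list of things; names that differ only in an ending like _2 or _b are one class to them, and where a whole thing is asked for, a point or a joint stands for the part that bears it (a point fixed in the world has none). Each returns a list of dicts, best first, with "confidence" (0 to 1); they miss things now and then, are a little off and sometimes report something else, mostly with a low value. They report only what shows in the picture. A call takes as long as a camera call.
- silhouettes(name, camera): "region" (480x640 bool, what is visible of it) and "box" ([left, top, right, bottom] in pixels, round what is visible of it).
- mark_of(name, camera): "point" ([column, row] in pixels: a listed point, or the origin of a listed thing).
The state is a dict: "time_s": time; "joints": joint angles; "dq": joint speeds; "effort": joint torques, N m; "tool_pos": TCP position; "ee_rot": TCP orientation; "force": force on the tool from outside, world axes, zero at the start; "torque": the same for the moment, N m; "gripper_width": finger opening in m; "finger_force": force on a finger pad.
Only numpy, scipy, OpenCV 4.12 (cv2) and the standard library are available. Lean on these libraries where they do the work, as an engineer would, in place of code of your own. Each camera call takes 0.05 s, during which the arm holds its last target. There are 200 camera calls.

TASK

Open the offcuts bin on the bench with a fingertip, lifting and shifting nothing: lay a fingertip gently on the flat top of its grey plastic rim, run it along the rim until you come to the thumb notch, and press down the catch inside the notch so that the lid springs open. Then take the hand away and leave the bin standing where it was with its lid up, and leave the other things on the bench alone.

Things in the scene. Friction and masses are not known exactly. Their poses are not given: they have to be found in the camera images.
- bin: The offcuts bin: upright round steel can, grey plastic rim, round steel lid set inside the rim. 240 mm across the rim, 220 mm high, about 2 kg, loose on the bench. Origin on its axis at its foot, z up. Its yaw says nothing about where the notch is: the rim sits on the can at any turn, and does not turn under a few newtons.
- rim_centre (a point): On the bin's axis at the height of the rim's flat top (220 mm above the bench). The top is a ring from 84 to 120 mm radius, smooth but for one thumb notch, whose place is not given and differs each time: its middle lies within 1.0 rad (57 degrees) either way of the ring's nearest point to the robot's side (-x of the axis). Find it by touch, or look from above.
- pad_level (a point): On the bin's axis at the height of the catch's thumb pad, 20 mm below the rim's top. The notch is a gap across the whole ring, open upwards and outwards, 45 mm wide at its inner and 64 mm at its outer edge (0.54 rad). The pad, of the same grey plastic, at its bottom is 40 mm wide, from 87 to 117 mm radius. Keep the fingertip's middle at 102 to 110 mm radius: the catch's upright edge at the inner end needs room.
- catch (a joint): Rocker catch in the notch (rad): 0 at rest, 0.22 right down; has let the lid go by 0.12. The pad tips outer edge down about a pivot 76 mm from the bin's axis, 5 to 6 mm down at the middle of the ring, against a light spring, about 1 N at first and 3 N at the end; it springs back. Its upright edge at the inner end of the notch moves 5 mm outwards meanwhile.
- bin_lid (a joint): The round lid (rad), 165 mm across, hinged on the side of the rim opposite the notch: 0 shut and held by the catch, 1.25 fully up. Once the catch lets go, a damped spring lifts it in one to two seconds and it stays up. It rises past the finger, and may push softly against a hand that is above the bin.
- resin_tin: Bystander, loose, not to be moved: bare metal tin, 84 mm across, 115 mm high. Origin at the middle of its underside.
- mix_cup: Bystander, loose, not to be moved: white plastic mixing cup, 72 mm across, 85 mm high. Origin at the middle of its underside.
- tape_roll: Bystander, loose, not to be moved: roll of yellow tape lying flat, 104 mm across, 24 mm high. Origin at the middle of its underside.
- offcut: Bystander, loose, not to be moved: wooden block 90 x 45 x 45 mm. Origin at the middle of its underside.
- brush: Bystander, loose, not to be moved: hand brush lying flat. Origin at the middle of its underside.
- hardener: Bystander, loose, not to be moved: white plastic bottle, 60 mm across, 140 mm high. Origin at the middle of its underside.
- bar_clamp: Bystander, loose, not to be moved: bar clamp lying flat, about 300 x 160 mm, 28 mm high. Origin at the middle of its underside.
- steel_rule: Bystander, loose, not to be moved: flat steel bar 300 x 30 x 4 mm. Origin at the middle of its underside.

How it is judged:
By the outcome, as a careful person would: the job done as asked, in the order asked, and still so for the second after the job is handed in, with the robot touching nothing.
It also fails if it takes over 72 s, if anything falls off the work surface, if the arm or the gripper's body presses on something with over 40 N, if the wrist force passes 120 N, or if a joint passes its speed limit or range.

## Working session

There is one attempt and no reset: what is moved stays moved. The work goes in short steps, Python scripts to look and compute and a tool call to move; the robot and the scene stay as the last step left them, time stands still between calls to the robot, and variables do not carry over. Pictures are saved under pics/ and viewed, at most 10 in all, crops included, and the job is handed in when it is done.

Besides the shell and the picture viewer there is one more tool, called after "Request:" by a JSON object that holds its "method" and its "body", one argument or row to a line. play_rows: Moves the arm, as the interface text tells. Its arguments: {"type":"object","properties":{"commands":{"type":"string"},"jaw":{"type":"number"}},"required":["commands"]}

```bash
mkdir -p pics; cat > h.py <<'E'
import numpy as np, cv2
from plant import bot, capture, get_calibration, close_job, silhouettes, mark_of
def ray(cal,px,z):
    M=np.array(cal["cam_to_world"]);d=np.array([(px[0]-cal["cx"])/cal["fx"],-(px[1]-cal["cy"])/cal["fy"],-1])
    d=M[:3,:3]@d;o=M[:3,3];return o+d*(z-o[2])/d[2]
def proj(cal,P):
    M=np.linalg.inv(np.array(cal["cam_to_world"]));p=M[:3,:3]@np.array(P)+M[:3,3]
    return [cal["cx"]+cal["fx"]*p[0]/-p[2],cal["cy"]-cal["fy"]*p[1]/-p[2]]
def save(n,im): cv2.imwrite("pics/"+n,im[:,:,::-1])
E
python3 - <<'E'
from h import *
for c in ("top","scene"):
    im=capture(c);save(c+".png",im);cal=get_calibration(c)
    print(c,{k:v for k,v in cal.items() if k!="cam_to_world"},np.round(cal["cam_to_world"],3).tolist())
    for n,z in (("rim_centre",.22),("bin",0),("catch",.2)):
        m=mark_of(n,c)
        for a in m[:2]: print(n,np.round(a["point"],1),round(a["confidence"],2),ray(cal,a["point"],z).round(4))
    s=silhouettes("catch",c)
    for a in s[:2]: print("sil catch",a["box"],a["confidence"],a["region"].sum())
s=bot.sense();print(s["time_s"],s["tool_pos"],np.round(s["ee_rot"],3).tolist(),s["force"])
E
```

```text
top {'fx': 526.2379028825633, 'fy': 526.2379028825633, 'cx': 317.2719080666318, 'cy': 234.3243460798573} [[-0.07, 0.978, -0.198, 0.252], [-0.998, -0.068, 0.016, 0.025], [0.002, 0.199, 0.98, 1.692], [0.0, 0.0, 0.0, 1.0]]
rim_centre [313.3 193. ] 0.82 [0.6731 0.0037 0.22  ]
bin [312.7 216.3] 0.97 [0.6565 0.008  0.    ]Traceback (most recent call last):
  File "<stdin>", line 6, in <module>
ValueError: it knows: bar_clamp, bin, brush, hardener, mix_cup, offcut, pad_level, resin_tin, rim_centre, steel_rule, tape_roll
```

```bash
python3 - <<'E'
from h import *
for c in ("top","scene"):
    im=capture(c);save(c+".png",im);cal=get_calibration(c)
    if c=="scene":print(c,np.round(cal["cam_to_world"],3).tolist())
    for n,z in (("rim_centre",.22),("pad_level",.2),("bin",0)):
        m=mark_of(n,c)
        for a in m[:2]: print(n,np.round(a["point"],1),round(a["confidence"],2),ray(cal,a["point"],z).round(4))
    for n in "resin_tin mix_cup tape_roll offcut brush hardener bar_clamp steel_rule".split():
        for a in mark_of(n,c)[:1]: print(n,np.round(a["point"]),round(a["confidence"],2),ray(cal,a["point"],0).round(3))
    for a in silhouettes("bin",c)[:1]: print("bin box",a["box"])
    if c=="top":
        save("topcrop.png",cv2.resize(im[120:290,220:410],None,fx=3,fy=3,interpolation=cv2.INTER_CUBIC))
    s=bot.sense()
full=np.vstack([capture("top"),capture("scene")]);save("both.png",cv2.resize(full,None,fx=.62,fy=.62))
s=bot.sense();print(s["time_s"],s["tool_pos"],np.round(s["ee_rot"],3).tolist(),s["force"])
E
```

```text
rim_centre [314.  194.8] 0.8 [0.6675 0.002  0.22  ]
pad_level [316. 199.] 0.94 [ 0.66   -0.0032  0.2   ]
bin [312.4 216.1] 0.79 [0.6572 0.0089 0.    ]
bin [315.  193.9] 0.28 [ 0.7325 -0.0049  0.    ]
resin_tin [256. 204.] 0.62 [0.712 0.192 0.   ]
mix_cup [372. 187.] 0.77 [ 0.743 -0.196  0.   ]
offcut [344. 271.] 0.89 [ 0.468 -0.079  0.   ]
brush [446. 211.] 0.91 [ 0.643 -0.433  0.   ]
hardener [184. 313.] 0.87 [0.369 0.437 0.   ]
bar_clamp [454. 288.] 0.75 [ 0.389 -0.429  0.   ]
steel_rule [214. 316.] 0.93 [0.352 0.343 0.   ]
bin box [272.4, 158.7, 358.6, 250.8]
scene [[0.336, -0.732, 0.592, 1.229], [0.942, 0.27, -0.201, -0.196], [-0.013, 0.625, 0.78, 1.01], [0.0, 0.0, 0.0, 1.0]]
rim_centre [322.9 250.4] 0.63 [0.6514 0.0052 0.22  ]
rim_centre [151.  350.5] 0.2 [ 0.7629 -0.3765  0.22  ]
pad_level [324.2 262.4] 0.75 [0.669  0.0017 0.2   ]
bin [256.  359.8] 0.66 [ 0.7418 -0.1965  0.    ]
resin_tin [402. 301.] 0.72 [0.715 0.195 0.   ]
mix_cup [256. 357.] 0.92 [ 0.735 -0.196  0.   ]
tape_roll [138. 273.] 0.43 [ 0.39  -0.434  0.   ]
offcut [270. 264.] 0.6 [ 0.485 -0.089  0.   ]
brush [152. 351.] 0.65 [ 0.635 -0.424  0.   ]
hardener [422. 193.] 0.73 [0.384 0.424 0.   ]
bar_clamp [138. 272.] 0.64 [ 0.386 -0.433  0.   ]
steel_rule [394. 194.] 0.77 [0.359 0.343 0.   ]
bin box [270.7, 213.2, 381.9, 346.5]
1.55 [0.21535949 0.58675098 0.23133827] [[-0.939, 0.345, 0.0], [0.345, 0.939, 0.0], [-0.0, 0.0, -1.0]] [ 0.37694456 -0.30161673  0.14141178]
```

View pics/topcrop.png

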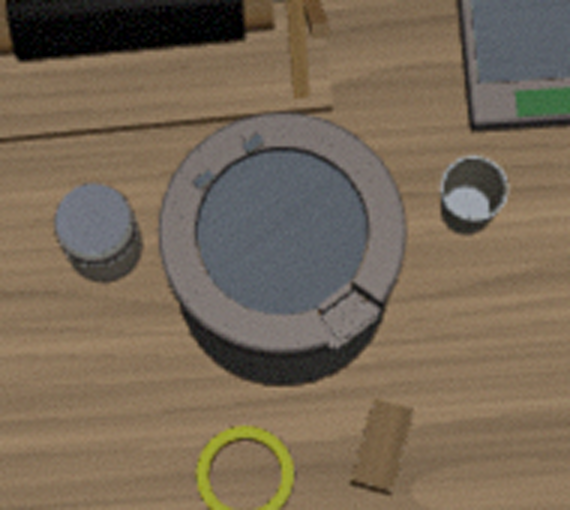

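View pics/both.png

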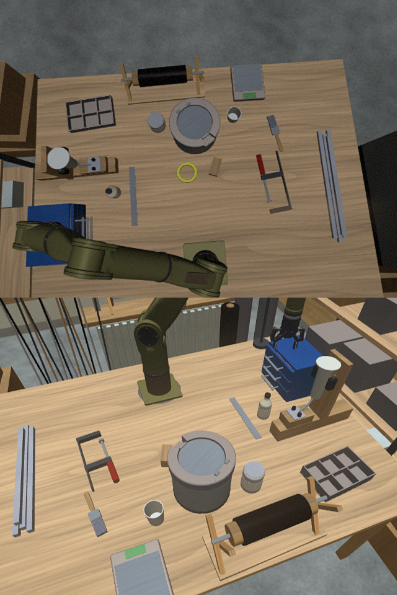

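The top crop shows the rim centred near crop (282,232), which is pixel (314,197). The notch and pad are at crop (350,315), pixel (337,225), on the robot's side and towards -y. Next I'll fit the circle and the notch.

```bash
python3 - <<'E'
from h import *
from scipy.optimize import least_squares
res=[]
for c in ("top","scene"):
    im=cv2.imread("pics/%s.png"%c)[:,:,::-1];cal=get_calibration(c)
    capture(c);R=silhouettes("bin",c)[0]["region"].astype(np.uint8)
    cn=max(cv2.findContours(R,cv2.RETR_EXTERNAL,cv2.CHAIN_APPROX_NONE)[0],key=cv2.contourArea)[:,0,:]
    W=np.array([ray(cal,p,.22)[:2] for p in cn])
    # far half (away from camera) of silhouette is rim edge; fit R=0.12
    cam=np.array(cal["cam_to_world"])[:2,3]
    ctr=np.array([.66,.003])
    for _ in range(6):
        u=(ctr-cam)/np.linalg.norm(ctr-cam);k=(W-ctr)@u>0.02
        f=least_squares(lambda p:np.hypot(*(W[k]-p).T)-.12,ctr,loss="soft_l1",f_scale=.002);ctr=f.x
    g=least_squares(lambda p:np.hypot(*(W[k]-p[:2]).T)-p[2],[*ctr,.12],loss="soft_l1",f_scale=.002)
    print(c,ctr,"free",g.x,"rms",np.std(f.fun));res.append(ctr)
cal=get_calibration("top");im=cv2.imread("pics/top.png")
C=res[0]
for px in [(352,286),(385,310),(320,315),(335,347),(350,315)]:
    p=ray(cal,(220+px[0]/3,120+px[1]/3),.22 if px!=(350,315) else .2)[:2]-C
    print(px,np.hypot(*p).round(4),np.arctan2(p[1],-p[0]).round(3))
big=cv2.resize(im[120:290,220:410],None,fx=4,fy=4,interpolation=cv2.INTER_CUBIC)
C=np.mean(res,0) if np.hypot(*(res[0]-res[1]))<.006 else res[0]
print(C)
for r in (.084,.12):
    q=np.array([proj(cal,[C[0]+r*np.cos(t),C[1]+r*np.sin(t),.22]) for t in np.linspace(0,6.28,200)])
    cv2.polylines(big,[((q-[220,120])*4).astype(int)],True,(0,255,0),1)
cv2.imwrite("pics/ov.png",big[:600,:])
E
```

```text
top [0.66000914 0.00278638] free [0.65872664 0.00286584 0.12100702] rms 0.0013468143544510414
scene [0.66641686 0.00488061] free [0.66066907 0.00839238 0.11420919] rms 0.004475367182350753
(352, 286) 0.0861 -0.829
(385, 310) 0.1253 -0.837
(320, 315) 0.0898 -0.349
(335, 347) 0.1241 -0.351
(350, 315) 0.1019 -0.635
[0.66000914 0.00278638]
```

View pics/ov.png

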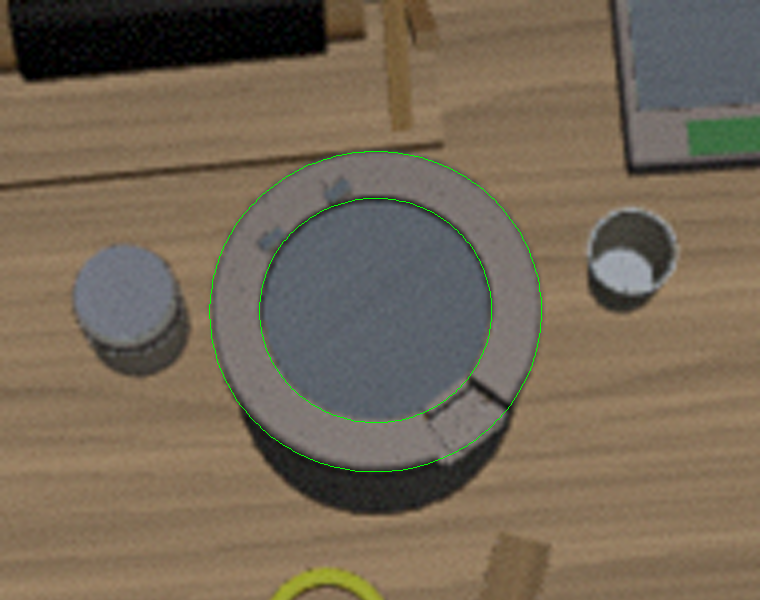

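```bash
python3 - <<'E'
from h import *
s=bot.sense();M=np.array(get_calibration("wrist")["cam_to_world"]);R=np.array(s["ee_rot"])
print("cam in tool",(R.T@(M[:3,3]-s["tool_pos"])).round(3))
E
```

```text
cam in tool [ 0.078  0.001 -0.143]
```

Request:
{"method": "play_rows", "body": {
  "commands": "0 0 0.03 0 0 0; 0.01 -0.015 0.03 0 0 0; 0.018 -0.03 0.01 0 0 0; 0.018 -0.03 0 0 0 0; 0.018 -0.03 0 0 0 0; 0.018 -0.03 0 0 0 0; 0.018 -0.03 0 0 0 0; 0.018 -0.03 0 0 0 0",
  "jaw": -1
}}

```text
time_s: 2.42
tool_pos: [0.334, 0.3902, 0.3015]
ee_rot: [[-0.939, 0.344, 0.0], [0.344, 0.939, 0.0], [-0.0, 0.0, -1.0]]
force: [-0.1, -0.6, 0.0]
gripper_width: 0.0001
finger_force: 0.0
```

Request:
{"method": "play_rows", "body": {
  "commands": "0.0184 -0.031 0 0 0 0.1154; 0.0184 -0.031 0 0 0 0.1154; 0.0184 -0.031 0 0 0 0.1154; 0.0184 -0.031 0 0 0 0.1154; 0.0184 -0.031 0 0 0 0.1154; 0.0184 -0.031 0 0 0 0.1154; 0.0184 -0.031 0 0 0 0.1154; 0.0184 -0.031 0 0 0 0.1154"
}}

```text
time_s: 3.08
tool_pos: [0.4813, 0.142, 0.3015]
ee_rot: [[-0.838, -0.546, 0.0], [-0.546, 0.838, 0.0], [-0.0, -0.0, -1.0]]
force: [0.8, 0.6, 0.5]
gripper_width: -0.0
finger_force: 0.0
```

```bash
python3 - <<'E'
from h import *
s=bot.sense();print(np.round(s["joints"],1),np.round(s["tool_pos"],4),np.round(s["ee_rot"],3).tolist())
E
```

```text
[ -4.3  26.5 -26.5 104.6  14.6  52.3  85.7] [0.4813 0.142  0.3015] [[-0.838, -0.546, 0.0], [-0.546, 0.838, 0.0], [-0.0, -0.0, -1.0]]
```

Request:
{"method": "play_rows", "body": {
  "commands": "0.0148 -0.0247 0 0 0 0; 0.0148 -0.0247 -0.01 0 0 0; 0.0148 -0.0247 -0.01 0 0 0; 0.0148 -0.0247 -0.015 0 0 0; 0.0148 -0.0246 -0.015 0 0 0; 0 0 -0.01 0 0 0; 0 0 -0.005 0 0 0; 0 0 0 0 0 0"
}}

```text
time_s: 3.75
tool_pos: [0.5535, 0.0208, 0.2353]
ee_rot: [[-0.841, -0.541, -0.003], [-0.541, 0.841, 0.001], [0.002, 0.002, -1.0]]
force: [-0.9, -0.4, 0.6]
gripper_width: 0.0001
finger_force: 0.0
```

```bash
python3 - <<'E'
from h import *
im=np.vstack([capture("wrist")[::1,::1]]);save("w1.png",im)
cal=get_calibration("wrist");
for n,z in (("rim_centre",.22),("pad_level",.2)):
    for a in mark_of(n,"wrist")[:1]: print(n,a,ray(cal,a["point"],z))
s=bot.sense();print(s["force"],s["tool_pos"])
E
```

```text
rim_centre {'point': [181.1, 445.0], 'confidence': 0.64} [0.66597113 0.00761721 0.22      ]
pad_level {'point': [194.9, 417.7], 'confidence': 0.93} [0.66540753 0.00864852 0.2       ]
[-0.39180193  0.86316415  0.08050045] [0.55455946 0.02202794 0.23717027]
```

View pics/w1.png

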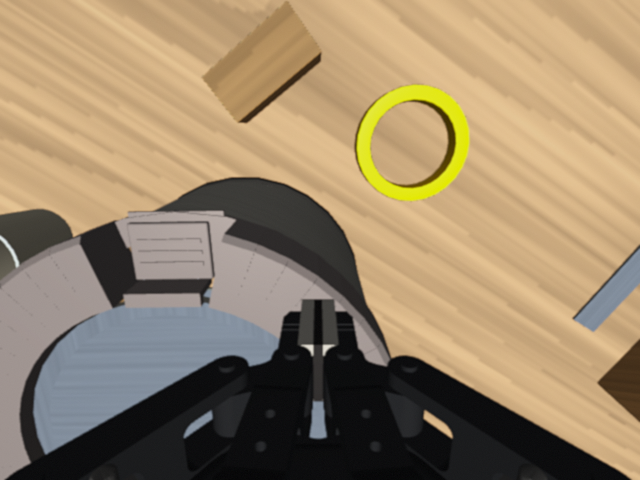

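The wrist view shows the notch. Its top corners are near (80,237) and (112,304) on one side and (224,235) and (215,305) on the other. The pad runs from about (128,222) to (213,279). I'll use these to refine the position.

```bash
python3 - <<'E'
from h import *
cal=get_calibration("wrist");print(list(cal))
C=np.array([.660,.0028])
P=lambda px,z:ray(cal,px,z)[:2]
for n,px,z in [("oL",(80,237),.22),("iL",(112,304),.22),("oR",(224,235),.22),("iR",(214,306),.22),("rimout",(290,268),.22),("rimout",(340,308),.22),("rimin",(250,314),.22),("padTL",(128,223),.2),("padTR",(210,221),.2),("padBL",(133,280),.2),("padBR",(213,277),.2)]:
    p=P(px,z);d=p-C;print(n,p.round(4),"r",np.hypot(*d).round(4),"a",np.arctan2(d[1],-d[0]).round(3))
pc=np.mean([P(q,.2) for q in [(128,223),(210,221),(133,280),(213,277)]],0);print("padc",pc)
im=cv2.imread("pics/w1.png")
for C in ((.660,.0028,0),(.6635,.005,1)):
  for r in (.084,.12):
    q=np.array([proj(cal,[C[0]-r*np.cos(t),C[1]+r*np.sin(t),.22]) for t in np.linspace(-1.6,1,100)]).astype(int)
    cv2.polylines(im,[q],False,(0,255,0) if C[2]==0 else (0,0,255),1)
cv2.imwrite("pics/w1o.png",im[150:])
E
```

```text
['fx', 'fy', 'cx', 'cy', 'cam_to_world']
oL [ 0.5867 -0.0827] r 0.1126 a -0.862
iL [ 0.6097 -0.0574] r 0.0784 a -0.875
oR [ 0.5508 -0.0291] r 0.1138 a -0.284
iR [ 0.5843 -0.0163] r 0.0781 a -0.247
rimout [0.5482 0.0039] r 0.1118 a 0.01
rimout [0.5526 0.0345] r 0.112 a 0.287
rimin [5.787e-01 2.000e-04] r 0.0814 a -0.032
padTL [ 0.579  -0.0734] r 0.1112 a -0.755
padTR [ 0.5559 -0.0397] r 0.1125 a -0.388
padBL [ 0.6059 -0.0586] r 0.0818 a -0.848
padBR [ 0.5816 -0.0243] r 0.0829 a -0.333
padc [ 0.58059117 -0.0489982 ]
```

View pics/w1o.png

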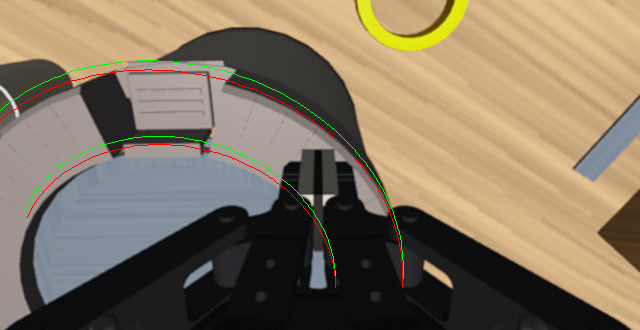

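Request:
{"method": "play_rows", "body": {
  "commands": "0.004 -0.001 0 0 0 0; 0.0035 -0.0005 -0.003 0 0 0; 0 0 -0.003 0 0 0; 0 0 -0.002 0 0 0; 0 0 -0.002 0 0 0; 0 0 -0.001 0 0 0; 0 0 0 0 0 0; 0 0 0 0 0 0"
}}

```text
time_s: 4.57
tool_pos: [0.5619, 0.0189, 0.2252]
ee_rot: [[-0.841, -0.541, -0.0], [-0.541, 0.841, 0.0], [0.0, 0.0, -1.0]]
force: [-0.6, 0.0, 0.9]
gripper_width: 0.0001
finger_force: 0.0
```

Request:
{"method": "play_rows", "body": {
  "commands": "0 0 -0.001 0 0 0; 0 0 -0.001 0 0 0; 0 0 -0.0005 0 0 0; 0 0 0 0 0 0; 0 0 0 0 0 0"
}}

```text
time_s: 4.98
tool_pos: [0.562, 0.0188, 0.2228]
ee_rot: [[-0.841, -0.541, -0.0], [-0.541, 0.841, 0.0], [0.0, 0.0, -1.0]]
force: [-0.7, 0.7, 0.2]
gripper_width: -0.0002
finger_force: 0.0
```

```bash
python3 - <<'E'
from h import *
f=[]
for i in range(6):
    capture("top");s=bot.sense();f.append(s["force"])
print(np.round(f,2).tolist(),s["tool_pos"])
E
```

```text
[[0.72, -1.17, 0.31], [0.68, 0.08, 0.67], [0.35, -0.85, 0.19], [0.4, 0.21, -0.05], [-0.46, 0.03, -0.36], [0.45, -1.09, -0.91]] [0.56206638 0.01883899 0.22286291]
```

Request:
{"method": "play_rows", "body": {
  "commands": "0 0 -0.0005 0 0 0; 0 0 -0.0005 0 0 0; 0 0 -0.0005 0 0 0; 0 0 0 0 0 0; 0 0 0 0 0 0"
}}

```text
time_s: 5.7
tool_pos: [0.562, 0.0189, 0.2213]
ee_rot: [[-0.841, -0.541, -0.0], [-0.541, 0.841, 0.0], [0.0, 0.0, -1.0]]
force: [-0.2, 0.3, 0.5]
gripper_width: -0.0002
finger_force: 0.0
```

Request:
{"method": "play_rows", "body": {
  "commands": "0 0 -0.0005 0 0 0; 0 0 -0.0005 0 0 0; 0 0 0 0 0 0; 0 0 0 0 0 0"
}}

```text
time_s: 6.03
tool_pos: [0.562, 0.0188, 0.2203]
ee_rot: [[-0.841, -0.541, -0.0], [-0.541, 0.841, 0.0], [0.0, 0.0, -1.0]]
force: [-0.6, -0.1, -0.1]
gripper_width: 0.0001
finger_force: 0.0
```

Request:
{"method": "play_rows", "body": {
  "commands": "0 0 -0.0005 0 0 0; 0 0 -0.0003 0 0 0; 0 0 0 0 0 0; 0 0 0 0 0 0"
}}

```text
time_s: 6.37
tool_pos: [0.5621, 0.0189, 0.2201]
ee_rot: [[-0.841, -0.541, 0.0], [-0.541, 0.841, -0.0], [-0.0, -0.0, -1.0]]
force: [-1.0, -1.1, 5.6]
gripper_width: 0.0003
finger_force: 2.7
```

Request:
{"method": "play_rows", "body": {
  "commands": "0 0 -0.0003 0 0 0; 0 0 -0.0002 0 0 0; 0 0 0 0 0 0; 0 0 0 0 0 0"
}}

```text
time_s: 6.7
tool_pos: [0.5621, 0.0188, 0.2201]
ee_rot: [[-0.841, -0.541, 0.001], [-0.541, 0.841, -0.0], [-0.0, -0.001, -1.0]]
force: [-3.2, -0.4, 9.3]
gripper_width: -0.0
finger_force: 4.4
```

Request:
{"method": "play_rows", "body": {
  "commands": "0 0 0.0007 0 0 0; 0 0 0 0 0 0; -0.0005 -0.0035 0 0 0 0; -0.0005 -0.0035 0 0 0 0; -0.0005 -0.0035 0 0 0 0; -0.0005 -0.0033 0 0 0 0"
}}

```text
time_s: 7.2
tool_pos: [0.5607, 0.0057, 0.2201]
ee_rot: [[-0.841, -0.541, 0.002], [-0.541, 0.841, 0.002], [-0.002, 0.0, -1.0]]
force: [0.4, 3.8, 4.8]
gripper_width: 0.0004
finger_force: 2.6
```

Request:
{"method": "play_rows", "body": {
  "commands": "0.0003 -0.0039 0.0001 0 0 0; 0.0003 -0.0039 0 0 0 0; 0.0003 -0.0039 0 0 0 0; 0.0003 -0.004 0 0 0 0"
}}

```text
time_s: 7.53
tool_pos: [0.5614, -0.01, 0.2201]
ee_rot: [[-0.841, -0.541, 0.0], [-0.541, 0.841, 0.001], [-0.001, 0.001, -1.0]]
force: [-0.1, 3.2, 6.1]
gripper_width: -0.0
finger_force: 2.9
```

Request:
{"method": "play_rows", "body": {
  "commands": "0.0009 -0.0038 0 0 0 0; 0.0009 -0.0038 0 0 0 0; 0.0009 -0.0038 0 0 0 0; 0.0008 -0.0039 0 0 0 0"
}}

```text
time_s: 7.87
tool_pos: [0.5645, -0.0251, 0.2201]
ee_rot: [[-0.841, -0.541, -0.0], [-0.541, 0.841, 0.002], [-0.001, 0.002, -1.0]]
force: [-1.3, 4.8, 6.8]
gripper_width: 0.0001
finger_force: 3.2
```

Request:
{"method": "play_rows", "body": {
  "commands": "0.0013 -0.0037 0.0002 0 0 0; 0.0013 -0.0037 0 0 0 0; 0.0013 -0.0037 0 0 0 0; 0.0014 -0.0038 0 0 0 0"
}}

```text
time_s: 8.2
tool_pos: [0.5694, -0.0429, 0.2192]
ee_rot: [[-0.842, -0.54, -0.002], [-0.54, 0.842, -0.002], [0.003, -0.0, -1.0]]
force: [-1.0, 0.0, 0.7]
gripper_width: 0.0002
finger_force: 0.0
```

Request:
{"method": "play_rows", "body": {
  "commands": "0.0019 -0.0038 0 0 0 0; 0.0019 -0.0038 0 0 0 0; 0.0019 -0.0037 0 0 0 0; 0 0 0 0 0 0; 0 0 0 0 0 0"
}}

```text
time_s: 8.62
tool_pos: [0.5758, -0.0525, 0.2199]
ee_rot: [[-0.841, -0.54, -0.0], [-0.54, 0.841, -0.0], [0.0, 0.0, -1.0]]
force: [-0.1, -0.2, 0.2]
gripper_width: -0.0
finger_force: 0.0
```

```bash
python3 - <<'E'
from h import *
t=capture("top");w=capture("wrist");save("w2.png",np.hstack([w[100:400,0:450],cv2.resize(t[140:265,240:385],(348,300))]))
s=bot.sense();print(s["force"],s["tool_pos"])
E
```

```text
[-0.41459045  0.31868859  0.15208965] [ 0.57567589 -0.05187762  0.21999608]
```

View pics/w2.png

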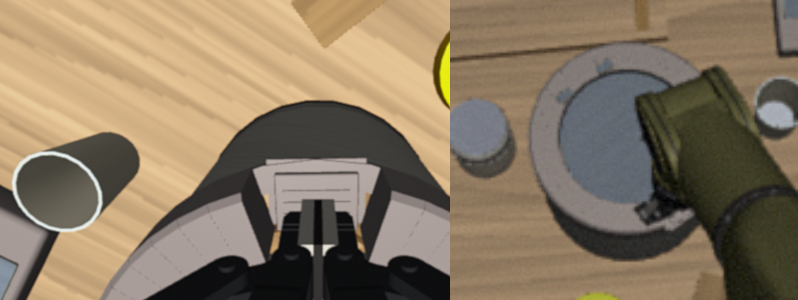

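The finger is centred sideways in the notch, with the pad's outer edge at full-picture pixel (317,273). I'll check the radius against that edge.

```bash
python3 - <<'E'
from h import *
cal=get_calibration("wrist");s=bot.sense();T=s["tool_pos"];R=np.array(s["ee_rot"])
for n,px,z in (("pad outer",(317,273),.2),("padL",(273,285),.2),("padR",(360,285),.2),("tip front",(318,299),.22),("notch oL",(255,266),.22),("notch oR",(375,266),.22)):
    print(n,(R.T@(ray(cal,px,z)-T)).round(4))
E
```

```text
pad outer [0.0117 0.0006 0.02  ]
padL [ 0.0055 -0.0202  0.02  ]
padR [0.0056 0.021  0.02  ]
tip front [ 0.0079  0.0011 -0.    ]
notch oL [ 0.0227 -0.0247 -0.    ]
notch oR [0.0228 0.0244 0.    ]
```

Request:
{"method": "play_rows", "body": {
  "commands": "0 0 -0.003 0 0 0; 0 0 -0.004 0 0 0; 0 0 -0.004 0 0 0; 0 0 -0.003 0 0 0; 0 0 -0.002 0 0 0; 0 0 -0.002 0 0 0; 0 0 -0.001 0 0 0; 0 0 0 0 0 0"
}}

```text
time_s: 9.38
tool_pos: [0.5756, -0.0521, 0.2007]
ee_rot: [[-0.841, -0.541, -0.0], [-0.541, 0.841, 0.0], [0.0, 0.0, -1.0]]
force: [-1.6, 0.1, -0.4]
gripper_width: -0.0002
finger_force: 0.0
```

Request:
{"method": "play_rows", "body": {
  "commands": "0 0 -0.001 0 0 0; 0 0 -0.001 0 0 0; 0 0 -0.001 0 0 0; 0 0 -0.001 0 0 0; 0 0 0 0 0 0"
}}

```text
time_s: 9.8
tool_pos: [0.5753, -0.0526, 0.1969]
ee_rot: [[-0.841, -0.541, -0.001], [-0.541, 0.841, -0.001], [0.001, 0.0, -1.0]]
force: [-2.3, -1.2, 2.9]
gripper_width: 0.0
finger_force: 1.6
```

Request:
{"method": "play_rows", "body": {
  "commands": "0 0 -0.0007 0 0 0; 0 0 -0.0007 0 0 0; 0 0 -0.0006 0 0 0; 0 0 0 0 0 0"
}}

```text
time_s: 10.13
tool_pos: [0.5751, -0.0527, 0.1952]
ee_rot: [[-0.841, -0.541, -0.001], [-0.541, 0.841, -0.001], [0.002, -0.0, -1.0]]
force: [-5.0, -2.7, 6.5]
gripper_width: 0.0001
finger_force: 3.6
```

```bash
python3 - <<'E'
from h import *
t=capture("top");sc=capture("scene");save("w3.png",np.hstack([cv2.resize(sc[150:350,240:410],(340,400)),cv2.resize(t[120:290,240:400],(376,400))]))
s=bot.sense();print(s["force"],s["tool_pos"])
E
```

```text
[-4.56905554 -2.51574611  5.14962321] [ 0.57505737 -0.05274739  0.19515747]
```

View pics/w3.png

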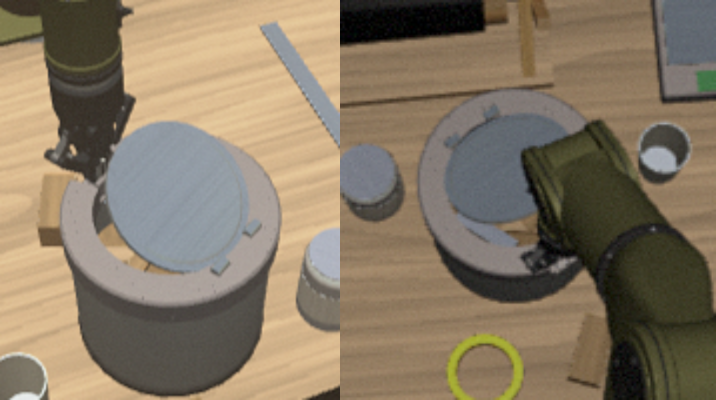

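The lid is springing open. I'll lift off and back away outwards.

Request:
{"method": "play_rows", "body": {
  "commands": "0 0 0.003 0 0 0; -0.001 -0.0006 0.006 0 0 0; -0.004 -0.0026 0.01 0 0 0; -0.008 -0.005 0.012 0 0 0; -0.012 -0.008 0.012 0 0 0; -0.015 -0.01 0.012 0 0 0; -0.015 -0.01 0.015 0 0 0; -0.015 -0.01 0.015 0 0 0"
}}

```text
time_s: 10.9
tool_pos: [0.5047, -0.0989, 0.2816]
ee_rot: [[-0.841, -0.541, 0.001], [-0.541, 0.841, -0.0], [-0.001, -0.001, -1.0]]
force: [1.0, -0.1, 0.0]
gripper_width: -0.0001
finger_force: 0.0
```

Request:
{"method": "play_rows", "body": {
  "commands": "-0.015 -0.01 0.01 0 0 0; -0.015 -0.01 0.01 0 0 0; -0.015 -0.01 0 0 0 0; -0.01 -0.01 0 0 0 0; 0 0 0 0 0 0; 0 0 0 0 0 0; 0 0 0 0 0 0; 0 0 0 0 0 0"
}}

```text
time_s: 11.57
tool_pos: [0.4517, -0.1374, 0.3004]
ee_rot: [[-0.84, -0.542, 0.001], [-0.542, 0.84, 0.001], [-0.001, -0.0, -1.0]]
force: [0.1, 0.3, -0.1]
gripper_width: -0.0001
finger_force: 0.0
```

Request:
{"method": "play_rows", "body": {
  "commands": "0 0 0 0 0 0; 0 0 0 0 0 0; 0 0 0 0 0 0; 0 0 0 0 0 0; 0 0 0 0 0 0; 0 0 0 0 0 0; 0 0 0 0 0 0; 0 0 0 0 0 0"
}}

```text
time_s: 12.23
tool_pos: [0.4508, -0.1384, 0.3]
ee_rot: [[-0.841, -0.541, -0.0], [-0.541, 0.841, 0.0], [-0.0, 0.0, -1.0]]
force: [-0.1, 0.1, 0.8]
gripper_width: -0.0004
finger_force: 0.0
```

```bash
python3 - <<'E'
from h import *
t=capture("top");sc=capture("scene");save("w4.png",np.hstack([cv2.resize(sc[150:350,240:410],(340,400)),cv2.resize(t[120:290,240:400],(376,400))]))
s=bot.sense();print(s["force"],s["tool_pos"])
E
```

```text
[ 0.95668461 -0.21048591 -0.10991092] [ 0.45073724 -0.13836238  0.30001227]
```

View pics/w4.png

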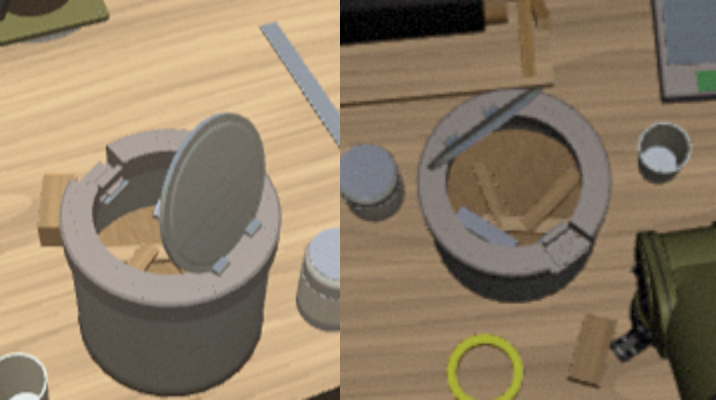

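The picture shows the lid fully up, the bin where it was and the hand clear of everything.

```bash
python3 -c "from plant import close_job; print(close_job())"
```

```text
the job is handed in; nothing more can be done
None
```

The bin's lid is open: I ran the fingertip along the rim into the notch and pressed the catch; rim contact peaked at about 9 N on the first touch, then stayed near 5–7 N, and the last picture shows the bin in place, no sign that anything else was moved, and the hand clear.

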